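Turn the stirrer shaft round in its draining rack and clip it in

ROBOT

A 6-joint arm with a two-finger parallel gripper is mounted at the origin on the work surface. World frame = base frame: x ahead of the robot, y to its left, z up, the work surface at z = 0. Lengths are in m, angles in rad, forces in N, time in s.
With the tool pointing down it reaches from about 0.375 to 0.975 m from the base axis. Payload 3.8 kg.
Tool frame: the origin (TCP) lies at the very end of the fingers, on their centre line; the grasp point (between the pads) lies 19 mm behind it; z points along the fingers, y is the line along which they close (so a half turn about z gives the same grasp; the last joint's range is limited). The gripper opens to 85 mm and grips with 20 to 120 N. Pads are 22 mm wide; open, the fingers measure 114 mm over their backs; the gripper's body (76 mm by 85 mm) begins 54 mm behind the grasp point. The pads swing forward as they close: fully open they stand 13 mm farther back than shut.
Start: joints at [-1.162, 0.264, 1.604, -0, 1.274, -0.037], TCP at [0.291, -0.609, 0.231] pointing down, gripper open.
Joint ranges: [-2.63, 2.63], [-0.94, 2.18], [0.31, 2.57], [-1.31, 4.45], [0, 2.66], [-2.55, 2.55]. Speed limits (rad/s): [2.57, 2.57, 3.14, 3.14, 3.14, 3.14].

INTERFACE

Orientations are given as a rotation vector (axis times angle).
In Python, from workcell import read_state, read_camera, calibration, finish_job gives the robot as it stands.
- The arm moves only by the tool step_arm, never from a script. Its argument "commands" is a list of rows, each an object of numbers: "fingers": the gripper's target within -1 to 1 (shut at 1, half-way at 0, fully open at -1); "dx", "dy", "dz": the shift along the tool's x, y, z in m; "roll": the turn about the tool's z in degrees. In form: [{"fingers": .., "dx": .., "dy": .., "dz": .., "roll": ..}, ...]. A call has 1 to 8 rows; each row is the pose to reach, as a shift and turn from the pose commanded when the call began, along the tool's axes at that moment; what a row does not reach only later rows make up. A row lasts 1/8 s, in which the tool goes at most 62.5 mm and 10.7 degrees, less where a joint would pass 70% of its speed; a pose out of reach is approached as far as the arm can. A call with a gripper value outside its range is refused whole. The fingers move at their own pace and stop on an object; "squeeze" is the grip in N (left out, the last holds). Time passes only in rows, so rows that repeat a pose let the fingers close. It gives the time, the measured TCP pose, the force, the opening and the grip force at its end, in the units of the state.
- read_state(): the state, without advancing time (a new reading comes with each control period).
- read_camera(name): name is "side" or "top" or "wrist"; returns (picture, depth): 384x512x3 uint8, blue, green, red; 384x512 float32, m along the optical axis (not along the pixel's ray), 0 where there is no reading.
- calibration(name): a dict with "intrinsics" (3x3 intrinsics, pixels), "world_to_cam" (4x4, takes a point from world to camera coordinates). Camera axes: x right, y up, looking along -z (the intrinsics and any distortion apply to the point x, -y, -z); pixel columns grow to the right and rows downward; lengths in m; the calibration is good to about 2 mm. A picture is of the moment at which its call begins: read the wrist's pose just before it. calibration takes no time and is no camera call; for the wrist camera it gives the pose at the moment of the call.
- finish_job(): hands the job in; it is judged then, once.
The state is a dict: "time": time; "q": joint angles; "joint_vel": joint speeds; "joint_torque": joint torques, N m; "tool_pos": TCP position; "tcp_rot": TCP orientation; "wrist_force": force on the tool from outside, world axes, zero at the start; "torque": the same for the moment, N m; "width": opening from 0.0 (shut) to 1.0 (fully open); "grip_force": force on a finger pad.
Only numpy, scipy, OpenCV 4.12 (cv2) and the standard library are available. Lean on these libraries where they do the work, as an engineer would, in place of code of your own. Each camera call takes 0.05 s, during which the arm holds its last target. There are 200 camera calls.

TASK

The steel stirrer shaft lies the wrong way round in the draining rack: lift it out, turn it end for end without anything touching the retort stand or disturbing the things around it, and lay it back in both notches (do not drop it in) with its fat slotted head over the drip tray and about the same overhang at both ends. Then squeeze the black sprung keeper clip open and let it close upright over the notched plate farther from the tray, its forked jaws either side of the shaft and gripping the plate, so that it keeps the shaft in.

Things in the scene. Friction and masses are not known exactly. Their poses are not given: they have to be found in the camera images.
- shaft: Plain round steel shaft, 320 mm long, 12 mm diameter, 0.17-0.35 kg. Origin on its axis at mid-length; y runs along it to the fat head (28 mm diameter, y = 105 to 160 mm); small coupling (18 mm) at y = -160 to -140. Balance point at y = 20 mm. Roll does not matter: x and z may point anywhere. Starts lying in both rack notches, head away from the tray.
- shaft_head (a point): Centre of the shaft's fat slotted head, 132.5 mm from the shaft's origin.
- rack: Fixed. Origin on the bench under its middle; y along the notches' line towards the tray. Grey base 100 x 180 x 12 mm. Upright aluminium plates at y = -80 and +80 mm: 4 mm thick (y), 84 mm wide (x), top edge at z = 93 mm, each with a notch at x = 0: floor at z = 75, 15 mm wide, flaring to 30 mm in its top 8 mm. A seated shaft's axis is at z = 81, its top 6 mm below the edge.
- clip_place (a point): Middle of the notch mouth, level with the top edge (93 mm above the bench), in the plate farther from the tray (rack y = -80 mm). Axes as the rack's: edge along x, plate thickness along y.
- tray (a point): Middle of the rim of the grey drip tray, fixed at the rack's +y end: rack y = 91 to 196 mm, 100 mm wide, 26 mm high.
- clip: Loose black sprung clip like a big clothes-peg, 60 g, upright on its shut jaws. Origin: middle of its underside; z up, x the fork width, y the squeeze direction. Handle bars (8 mm, 30 mm long along x) at z = 82, y = -19 and +19: 46 mm over outsides at rest, 29 at the stop. Squeezing them (7-11 N) opens the jaws below. This body is the -y half; fully squeezed it leans 0.21 rad about x.
- clip_pin (a point): Clip's pivot, midway between its halves, 42 mm above the jaw tips, 40 mm below the handle bars; about 22 mm above the plate's edge when well on. Jaws are forks: tines 10 mm wide at clip x = -16 and +16 mm, leaving 22 mm for the shaft, up to 28 mm above the tips; gripping pads on the lowest 11 mm. Below the pin the clip is 26 mm thick (y).
- clip_jaw (a joint): Clip opening, rad: 0 jaws shut, 0.42 squeezed to the stop (tips about 16 mm apart), about 0.1 when gripping the 4 mm plate. Springs shut by itself.
- stand: Fixed retort stand beyond the rack, 125-140 mm from the shaft's line (less than half the shaft's length): rod 12 mm diameter, 300 mm high, clamp block at 235 mm with a short arm towards +x. Origin on the bench on the rod's axis. Flat base 10 mm high, 150 mm wide, x = -20 to +80 mm.
- bottle: Bystander: amber bottle, 68 mm diameter, 170 mm high, loose. Origin under its middle.
- jar: Bystander: low white jar, 52 mm diameter, 55 mm high, loose, near the clip. Origin under its middle.
- dish: Bystander: small white bowl, 70 mm diameter, 30 mm high, loose, near the bottle. Origin under its middle.
Things that resemble listed ones, but are neither listed nor needed, are in the scene too. There is more than one size of the clip; the one meant has the size given above.

How it is judged:
On the way, in this order (a step that is already met when the one before it is completed fails the run):
1. the shaft is lifted clear of the rack (z of shaft in the frame of rack above 0.115 m and contact force between the fingers and shaft above 0.5 N), for 0.1 s.
2. the shaft lies reversed in both notches, head over the tray, let go (x of shaft in the frame of rack between -0.006 and 0.006 m and y of shaft in the frame of rack between -0.018 and 0.018 m and y of shaft_head in the frame of rack above 0.1 m and z of shaft in the frame of rack below 0.085 m and z of shaft_head in the frame of rack below 0.087 m and angle between the y axis of shaft and the y axis of rack, either way round below 0.06 rad and contact force between the fingers and shaft below 0.1 N and linear speed of shaft below 0.03 m/s), for 0.2 s.
3. the clip is squeezed open and lifted (value of joint clip_jaw above 0.2 rad and height (world z) of clip_pin above 0.07 m), for 0.1 s.
4. the clip grips the plate farther from the tray, astride the shaft, let go (x of clip_pin in the frame of clip_place between -0.008 and 0.008 m and y of clip_pin in the frame of clip_place between -0.008 and 0.008 m and z of clip_pin in the frame of clip_place below 0.034 m and value of joint clip_jaw above 0.05 rad and angle between clip's own z axis and vertical below 0.4 rad and contact force between clip and rack above 1 N and contact force between clip and the fingers below 0.1 N and linear speed of clip below 0.03 m/s), for 0.2 s.
At the end, for the whole second after the job is handed in: Shaft at rest in both notches (4 mm up, 6 mm sideways, 0.06 rad), head over the tray, middle within 18 mm of the rack's. Clip at rest gripping the far-from-tray plate (over 1 N, joint over 0.05), upright within 0.4 rad, pin within 8 mm of the notch middle, under 34 mm above the edge. Both let go (all of step 2 and all of step 4); the robot touches nothing.
It fails at once if anything touches the retort stand with more than 1 N (contact force between stand and anything else above 1 N).
It fails at once if the shaft is dropped (moves faster than 0.5 m/s while not held) (contact force between the fingers and shaft below 0.01 N and linear speed of shaft above 0.5 m/s).
It fails at once if the amber bottle is shoved more than 20 mm or tipped over (distance of bottle from where it was at the start of the episode above 0.02 m or angle between bottle's own z axis and vertical above 0.4 rad).
It fails at once if the jar is shoved more than 20 mm or tipped over (distance of jar from where it was at the start of the episode above 0.02 m or angle between jar's own z axis and vertical above 0.4 rad).
It fails at once if the bowl is shoved more than 20 mm or tipped over (distance of dish from where it was at the start of the episode above 0.02 m or angle between dish's own z axis and vertical above 0.4 rad).
It also fails if it takes over 61 s, if anything falls off the work surface, if the arm or the gripper's body presses on something with over 40 N, if the wrist force passes 120 N, or if a joint passes its speed limit or range.

## Working session

There is one attempt and no reset: what is moved stays moved. The work goes in short steps, Python scripts to look and compute and a tool call to move; the robot and the scene stay as the last step left them, time stands still between calls to the robot, and variables do not carry over. Pictures are saved under pics/ and viewed, at most 10 in all, crops included, and the job is handed in when it is done.

Besides the shell and the picture viewer there is one more tool, called after "Emit:" as name([rows], argument=value, ...), one row to a line, values as JSON. step_arm: Moves the arm, as the interface text tells. Its arguments: {"type":"object","properties":{"commands":{"type":"array","items":{"type":"object","properties":{"fingers":{"type":"number"},"dx":{"type":"number"},"dy":{"type":"number"},"dz":{"type":"number"},"roll":{"type":"number"}}}},"squeeze":{"type":"number"}},"required":["commands"]}

```bash
mkdir -p pics; cat > h.py <<'E'
import numpy as np, cv2
from workcell import *
def cloud(name):
    c=calibration(name); img,d=read_camera(name)
    K=np.array(c["intrinsics"]);T=np.linalg.inv(np.array(c["world_to_cam"]))
    v,u=np.mgrid[0:384,0:512]
    x=(u-K[0,2])/K[0,0]*d; y=(v-K[1,2])/K[1,1]*d
    P=np.stack([x,-y,-d],-1)@T[:3,:3].T+T[:3,3]
    P[d==0]=np.nan
    return img,d,P
E
python3 - <<'E'
from h import *
print(read_state()); 
for n in("top","side"):
    c=calibration(n);print(n,c)
    i,d,P=cloud(n);np.savez(n,i=i,P=P);cv2.imwrite(f"pics/{n}0.png",i)
a=np.hstack([cv2.imread("pics/top0.png"),cv2.imread("pics/side0.png")])
E
```

```text
{'time': 0.0, 'q': array([-1.16190630e+00,  2.64745936e-01,  1.60539636e+00,  3.19941423e-05,
        1.27371826e+00, -3.68941450e-02]), 'joint_vel': array([ 2.42923387e-04, -9.68436213e-04, -7.96816866e-05,  2.98244087e-04,
        7.43553118e-04, -1.66864774e-03]), 'joint_torque': array([ 1.48213308e-03, -5.15093994e+01, -3.67321730e+01,  1.15986209e-04,
        1.26617239e-02, -1.61000173e-05]), 'tool_pos': array([ 0.29075056, -0.60834165,  0.22995484]), 'tcp_rot': array([-3.06170070e+00, -6.93944146e-01,  6.11142145e-04]), 'wrist_force': array([1.42667431, 1.13278908, 0.09010364]), 'torque': array([-0.06112321,  0.0211414 ,  0.0558468 ]), 'grip_force': 0.0, 'width': 0.9990018675765199}
top {'intrinsics': array([[478.41885876,   0.        , 253.46874318],
       [  0.        , 478.41885876, 194.26666894],
       [  0.        ,   0.        ,   1.        ]]), 'world_to_cam': array([[-0.02162947, -0.99969799,  0.01166632,  0.03910372],
       [ 0.9957106 , -0.02049029,  0.09022505, -0.58610159],
       [-0.08995875,  0.0135678 ,  0.99585307, -1.28700033],
       [ 0.        ,  0.        ,  0.        ,  1.        ]])}
side {'intrinsics': array([[428.45362839,   0.        , 253.75347327],
       [  0.        , 428.45362839, 192.07448005],
       [  0.        ,   0.        ,   1.        ]]), 'world_to_cam': array([[ 0.97717273, -0.21127217, -0.02230513, -0.5399507 ],
       [ 0.12520719,  0.48790283,  0.86387151, -0.16202829],
       [-0.17162927, -0.84694445,  0.50321814, -1.05739513],
       [ 0.        ,  0.        ,  0.        ,  1.        ]])}
```

View pics/top0.png

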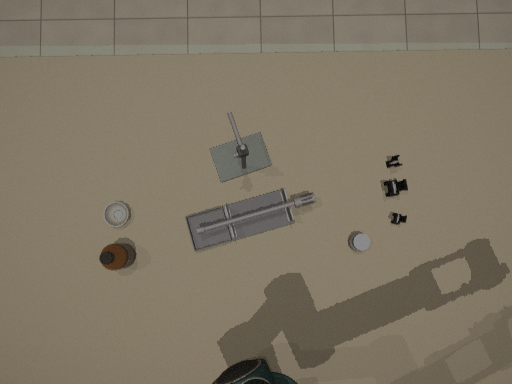

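View pics/side0.png

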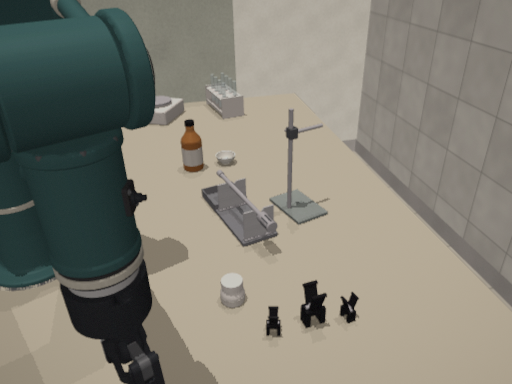

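Shown: in top view the shaft lies at (200,230)-(312,198) with its head at right; the tray is at left (208,228), the stand at (243,150), bottle (113,257), dish (117,214), jar (360,242). Clip candidates: (396,187) large, (394,161) small, (398,218) small. I choose the large one and check it below.

```bash
python3 - <<'E'
from h import *
z=np.load("top.npz");i,P=z["i"],z["P"]
def box(n,u0,u1,v0,v1,zl,zh):
    p=P[v0:v1,u0:u1].reshape(-1,3);p=p[(p[:,2]>zl)&(p[:,2]<zh)]
    print(n,len(p),p.mean(0).round(4),p.min(0).round(3),p.max(0).round(3));return p
box("stand",205,275,130,185,.15,.4);box("standbase",205,275,130,185,.004,.02)
box("bottle",90,140,235,275,.1,.2);box("dish",100,135,198,232,.02,.05);box("jar",345,375,228,256,.045,.07)
for n,v0,v1 in(("clipA",150,171),("clipB",175,201),("clipC",208,228)):
    p=box(n,382,412,v0,v1,.02,.13)
p=box("clipBtop",380,412,175,201,.07,.13)
b=box("rackbase",180,330,185,255,.008,.018);print(cv2.minAreaRect(b[:,:2].astype(np.float32)*1000))
s=box("shaft+plates",180,330,185,255,.075,.12)
c=s[:,:2].mean(0);u,_,vt=np.linalg.svd(s[:,:2]-c);d=vt[0]*np.sign(vt[0][1]);n=np.array([-d[1],d[0]])
print("dir",d,"yaw",np.arctan2(d[1],d[0]))
t=(s[:,:2]-c)@d;w=(s[:,:2]-c)@n;print("t",t.min(),t.max())
for a in np.arange(-.2,.2,.01):
    m=(t>=a)&(t<a+.01)
    if m.any():print(round(a,2),m.sum(),w[m].min().round(3),w[m].max().round(3),np.median(w[m]).round(4),s[m,2].max().round(3), (c+d*(a+.005)).round(3))
I=cv2.imread("pics/side0.png")[250:340,210:380];cv2.imwrite("pics/clips.png",cv2.resize(I,None,fx=4,fy=4,interpolation=2))
E
```

```text
stand 234 [0.6758 0.0577 0.2468] [0.656 0.04  0.154] [0.718 0.075 0.302]
standbase 1908 [0.693  0.0619 0.01  ] [ 0.616 -0.035  0.004] [0.774 0.161 0.02 ]
bottle 562 [0.4285 0.3802 0.1321] [0.394 0.354 0.1  ] [0.46  0.418 0.178]
dish 214 [0.5415 0.4064 0.0277] [0.508 0.368 0.02 ] [0.573 0.437 0.037]
jar 245 [ 0.4511 -0.2569  0.0558] [ 0.429 -0.282  0.047] [ 0.474 -0.235  0.064]
clipA 100 [ 0.6675 -0.3605  0.0413] [ 0.652 -0.376  0.022] [ 0.683 -0.347  0.062]
clipB 264 [ 0.5962 -0.3557  0.0595] [ 0.575 -0.378  0.02 ] [ 0.618 -0.33   0.091]
clipC 107 [ 0.5114 -0.3664  0.0406] [ 0.497 -0.38   0.022] [ 0.527 -0.349  0.063]
clipBtop 92 [ 0.5969 -0.3567  0.0836] [ 0.58  -0.378  0.071] [ 0.614 -0.33   0.091]
rackbase 1826 [0.5299 0.0226 0.0128] [ 0.425 -0.163  0.008] [0.615 0.212 0.018]
((519.362548828125, 24.133544921875), (374.8480224609375, 187.49267578125), 89.35613250732422)
shaft+plates 818 [0.5351 0.0041 0.0886] [ 0.471 -0.134  0.075] [0.593 0.179 0.101]
dir [-0.25633334  0.96658844] yaw 1.830023207465978
t -0.13986343083723002 0.18004813418565208
-0.14 40 -0.013 0.014 0.0011 0.099 [ 
[... 872 characters left out ...]
 0.005 0.0002 0.091 [0.524 0.048]
0.05 17 -0.005 0.006 0.0002 0.092 [0.521 0.057]
0.06 16 -0.006 0.005 -0.0006 0.09 [0.518 0.067]
0.07 18 -0.006 0.006 0.0004 0.09 [0.516 0.077]
0.08 31 -0.039 0.04 0.0005 0.095 [0.513 0.086]
0.09 51 -0.041 0.042 -0.0009 0.098 [0.511 0.096]
0.1 17 -0.006 0.005 0.0004 0.091 [0.508 0.106]
0.11 18 -0.006 0.006 0.0002 0.091 [0.506 0.115]
0.12 17 -0.006 0.005 -0.0005 0.09 [0.503 0.125]
0.13 18 -0.006 0.006 -0.0003 0.093 [0.5   0.135]
0.14 17 -0.006 0.006 0.0009 0.09 [0.498 0.144]
0.15 18 -0.006 0.005 -0.0005 0.09 [0.495 0.154]
0.16 28 -0.009 0.008 -0.0 0.094 [0.493 0.164]
0.17 26 -0.009 0.009 -0.0004 0.096 [0.49  0.173]
0.18 1 0.006 0.006 0.0057 0.083 [0.488 0.183]
```

View pics/clips.png

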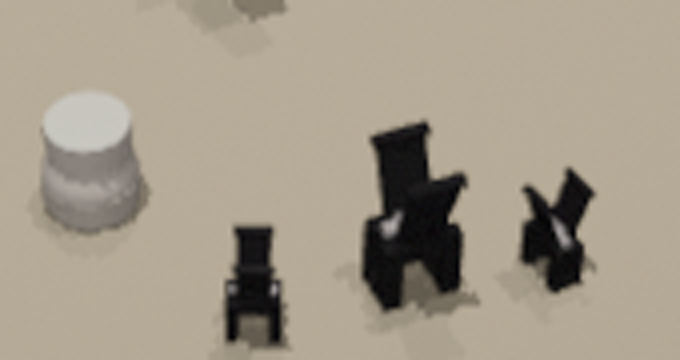

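Crop: jar at left, two small clips at its sides and the large clip in the middle at about (410,220). The large one matches the 82-91 mm height, so it is the one meant. The last joint's range (δ≈-0.25) rules out a 180° turn in one grasp, so I will lay the shaft on the bench midway and regrasp it.

```bash
cat > plan.py <<'E'
import sys
from h import *
from scipy.spatial.transform import Rotation as R
s=read_state();p=s["tool_pos"];M=R.from_rotvec(s["tcp_rot"]).as_matrix()
psi=np.arctan2(M[1,0],M[0,0])
print("pos",p.round(4),"yaw",psi.round(4),"q",s["q"].round(2),"w",round(s["width"],3),"grip",round(s["grip_force"],1),"t",s["time"], "F",s["wrist_force"].round(1))
if len(sys.argv)>1:
    x,y,z,w=map(float,sys.argv[1:5])
    d=M.T@(np.array([x,y,z])-p);r=-np.degrees(w-psi)
    print("dx dy dz",d.round(4),"roll",round(r,1), "rows",np.ceil(max(np.linalg.norm(d)/.0625,abs(r)/10.7)))
E
python3 plan.py .535 .004 .2 1.83
```

```text
pos [ 0.2908 -0.6084  0.2301] yaw 0.4458 q [-1.16  0.26  1.61 -0.    1.27 -0.04] w 0.996 grip 0.0 t 0.1 F [-0.1  0.3 -0.4]
dx dy dz [ 0.4844 -0.4472  0.031 ] roll -79.3 rows 11.0
```

Emit:
step_arm([
  {"dx": 0.4844, "dy": -0.4472, "dz": 0.031, "roll": -79.3, "fingers": -1},
  {"dx": 0.4844, "dy": -0.4472, "dz": 0.031, "roll": -79.3, "fingers": -1},
  {"dx": 0.4844, "dy": -0.4472, "dz": 0.031, "roll": -79.3, "fingers": -1},
  {"dx": 0.4844, "dy": -0.4472, "dz": 0.031, "roll": -79.3, "fingers": -1},
  {"dx": 0.4844, "dy": -0.4472, "dz": 0.031, "roll": -79.3, "fingers": -1},
  {"dx": 0.4844, "dy": -0.4472, "dz": 0.031, "roll": -79.3, "fingers": -1},
  {"dx": 0.4844, "dy": -0.4472, "dz": 0.031, "roll": -79.3, "fingers": -1},
  {"dx": 0.4844, "dy": -0.4472, "dz": 0.031, "roll": -79.3, "fingers": -1},
])

```text
time: 1.1
tool_pos: [0.4762, -0.1431, 0.2075]
tcp_rot: [1.912, 2.493, 0.0]
wrist_force: [1.3, -0.2, -0.1]
width: 1.004
grip_force: 0.0
```

```bash
python3 plan.py .535 .004 .2 1.83
```

```text
pos [ 0.4762 -0.1431  0.2075] yaw 1.8329 q [-0.34 -0.06  2.    0.    1.2  -0.6 ] w 1.004 grip 0.0 t 1.1 F [ 1.3 -0.2 -0.1]
dx dy dz [0.1269 0.0949 0.0075] roll 0.2 rows 3.0
```

Emit:
step_arm([
  {"dx": 0.1269, "dy": 0.0949, "dz": 0.0075, "fingers": -1},
  {"dx": 0.1269, "dy": 0.0949, "dz": 0.0075, "fingers": -1},
  {"dx": 0.1269, "dy": 0.0949, "dz": 0.0075, "fingers": -1},
  {"dx": 0.1269, "dy": 0.0949, "dz": 0.0075, "fingers": -1},
])

```text
invalid input
```

```bash
python3 - <<'E'
from h import *
i,d,P=cloud("wrist");cv2.imwrite("pics/w1.png",i)
m=(P[...,2]>.076)&(P[...,2]<.105)
s=P[m];c=np.array([.535,.004]);
for k in range(3):
    n=np.array([-.96659,-.25633]);w=(s[:,:2]-c)@n;t=(s[:,:2]-c)@np.array([-.25633,.96659])
    break
mm=(abs(w)<.02)&(t>-.055)&(t<.07);q=s[mm]
print(len(q),"mean",q.mean(0),"w",w[mm].mean(),w[mm].min(),w[mm].max()); pf=np.polyfit(t[mm],w[mm],1);print("slope",pf,"t",t[mm].min(),t[mm].max())
pl=(abs(w)>.02)&(abs(w)<.045);
for sg in(-1,1):
    r=pl&(np.sign(t)==sg);print("plate",sg,r.sum(),np.median(t[r]) if r.any() else None,np.median(w[r]) if r.any() else 0)
E
python3 plan.py .535 .004 .071 1.83
```

```text
1646 mean [ 0.53957992 -0.01364179  0.08500485] w 9.521227668406011e-05 -0.007297408464104125 0.00506089625241337
slope [0.0035856  0.00016056] t -0.054980086582223586 0.016332148502494766
plate -1 429 -0.06450823995821706 0.02057361378179265
plate 1 0 None 0
pos [ 0.4781 -0.1362  0.207 ] yaw 1.8381 q [-0.33 -0.06  2.    0.01  1.2  -0.6 ] w 0.996 grip 0.0 t 1.15 F [ 1.6  4.6 -0.5]
dx dy dz [0.1194 0.0915 0.137 ] roll 0.5 rows 4.0
```

View pics/w1.png

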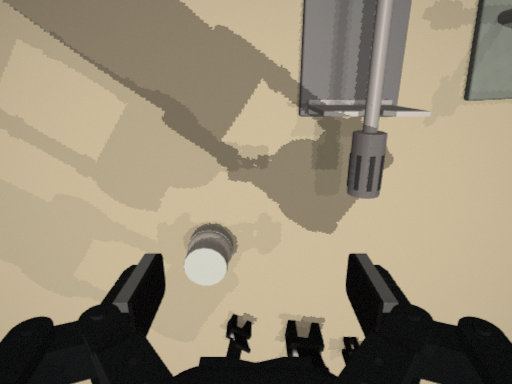

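The wrist view shows the shaft head at (366,165), jar at (207,265) and clips at the bottom (304,340). The shaft line is confirmed. The move was refused because "roll" was missing.

Emit:
step_arm([
  {"dx": 0.1194, "dy": 0.0915, "dz": 0.0, "roll": 0.5, "fingers": -1},
  {"dx": 0.1194, "dy": 0.0915, "dz": 0.0, "roll": 0.5, "fingers": -1},
  {"dx": 0.1194, "dy": 0.0915, "dz": 0.0, "roll": 0.5, "fingers": -1},
  {"dx": 0.1194, "dy": 0.0915, "dz": 0.05, "roll": 0.5, "fingers": -1},
  {"dx": 0.1194, "dy": 0.0915, "dz": 0.05, "roll": 0.5, "fingers": -1},
])

```text
time: 1.78
tool_pos: [0.5298, -0.0058, 0.1534]
tcp_rot: [-1.921, -2.475, 0.009]
wrist_force: [-0.8, 0.4, -0.6]
width: 1.002
grip_force: 0.0
```

```bash
python3 plan.py .535 .004 .071 1.83
```

```text
pos [ 0.5298 -0.0058  0.1534] yaw 1.8218 q [-0.06  0.06  1.99 -0.    1.1  -0.31] w 1.002 grip 0.0 t 1.775 F [-0.8  0.4 -0.6]
dx dy dz [0.0079 0.0082 0.0823] roll -0.5 rows 2.0
```

Emit:
step_arm([
  {"dx": 0.0, "dy": 0.0, "dz": 0.04, "roll": 0, "fingers": -1},
  {"dx": 0.0, "dy": 0.0, "dz": 0.04, "roll": 0, "fingers": -1},
  {"dx": 0.0, "dy": 0.0, "dz": 0.04, "roll": 0, "fingers": -1},
])

```text
time: 2.15
tool_pos: [0.5347, -0.0068, 0.1195]
tcp_rot: [1.927, 2.48, 0.001]
wrist_force: [-0.4, 0.6, 0.4]
width: 0.998
grip_force: 0.0
```

```bash
python3 plan.py .535 .004 .071 1.83
```

```text
pos [ 0.5347 -0.0068  0.1195] yaw 1.8203 q [-0.06  0.1   2.02 -0.    1.03 -0.31] w 0.998 grip 0.0 t 2.15 F [-0.4  0.6  0.4]
dx dy dz [0.0104 0.0028 0.0485] roll -0.6 rows 1.0
```

Emit:
step_arm([
  {"dx": 0.0104, "dy": 0.0028, "dz": 0.025, "roll": -0.6, "fingers": -1},
  {"dx": 0.0104, "dy": 0.0028, "dz": 0.0485, "roll": -0.6, "fingers": -1},
  {"dx": 0.0104, "dy": 0.0028, "dz": 0.0485, "roll": -0.6, "fingers": -0.5},
  {"dx": 0.0104, "dy": 0.0028, "dz": 0.0485, "roll": -0.6, "fingers": 1},
  {"dx": 0.0104, "dy": 0.0028, "dz": 0.0485, "roll": -0.6, "fingers": 1},
  {"dx": 0.0104, "dy": 0.0028, "dz": 0.0485, "roll": -0.6, "fingers": 1},
  {"dx": 0.0104, "dy": 0.0028, "dz": 0.0485, "roll": -0.6, "fingers": 1},
  {"dx": 0.0104, "dy": 0.0028, "dz": 0.0485, "roll": -0.6, "fingers": 1},
], squeeze=60)

```text
time: 3.15
tool_pos: [0.5348, 0.0044, 0.0705]
tcp_rot: [1.913, 2.49, 0.001]
wrist_force: [-1.0, -0.8, 6.7]
width: 0.112
grip_force: 58.6
```

```bash
python3 plan.py
```

```text
pos [0.5348 0.0044 0.0705] yaw 1.8315 q [-0.04  0.16  2.05 -0.    0.93 -0.3 ] w 0.112 grip 58.6 t 3.15 F [-1.  -0.8  6.7]
```

Emit:
step_arm([
  {"dx": 0, "dy": 0, "dz": -0.03, "roll": 0, "fingers": 1},
  {"dx": 0, "dy": 0, "dz": -0.08, "roll": 0, "fingers": 1},
  {"dx": 0, "dy": 0, "dz": -0.13, "roll": 0, "fingers": 1},
  {"dx": 0, "dy": 0, "dz": -0.14, "roll": 0, "fingers": 1},
  {"dx": 0, "dy": 0, "dz": -0.14, "roll": 0, "fingers": 1},
])

```text
time: 3.78
tool_pos: [0.5338, 0.0045, 0.2088]
tcp_rot: [-1.914, -2.491, 0.0]
wrist_force: [-0.1, -0.0, -4.3]
width: 0.109
grip_force: 61.3
```

```bash
python3 plan.py .30 -.35 .2 -0.86
```

```text
pos [0.5338 0.0045 0.2088] yaw 1.8316 q [-0.04  0.01  1.93  0.    1.2  -0.3 ] w 0.109 grip 61.3 t 3.775 F [-0.1 -0.  -4.3]
dx dy dz [-0.2823 -0.3173  0.0088] roll 154.2 rows 15.0
```

```bash
python3 plan.py .33 -.40 .2 2.16
```

```text
pos [0.5338 0.0045 0.2088] yaw 1.8316 q [-0.04  0.01  1.93  0.    1.2  -0.3 ] w 0.109 grip 61.3 t 3.775 F [-0.1 -0.  -4.3]
dx dy dz [-0.3383 -0.3012  0.0088] roll -18.8 rows 8.0
```

Emit:
step_arm([
  {"dx": -0.042, "dy": -0.038, "dz": 0.0, "roll": -2, "fingers": 1},
  {"dx": -0.084, "dy": -0.075, "dz": 0.0, "roll": -4, "fingers": 1},
  {"dx": -0.127, "dy": -0.113, "dz": 0.0, "roll": -7, "fingers": 1},
  {"dx": -0.169, "dy": -0.15, "dz": 0.0, "roll": -10, "fingers": 1},
  {"dx": -0.211, "dy": -0.188, "dz": 0.0, "roll": -13, "fingers": 1},
  {"dx": -0.254, "dy": -0.226, "dz": 0.0, "roll": -16, "fingers": 1},
  {"dx": -0.296, "dy": -0.264, "dz": 0.0, "roll": -18.8, "fingers": 1},
  {"dx": -0.338, "dy": -0.301, "dz": 0.0, "roll": -18.8, "fingers": 1},
])

```text
time: 4.78
tool_pos: [0.328, -0.3994, 0.2056]
tcp_rot: [-1.479, -2.766, -0.004]
wrist_force: [0.8, -0.1, -3.3]
width: 0.114
grip_force: 61.2
```

Emit:
step_arm([
  {"dx": 0, "dy": 0, "dz": 0.05, "roll": 0, "fingers": 1},
  {"dx": 0, "dy": 0, "dz": 0.1, "roll": 0, "fingers": 1},
  {"dx": 0, "dy": 0, "dz": 0.15, "roll": 0, "fingers": 1},
  {"dx": 0, "dy": 0, "dz": 0.18, "roll": 0, "fingers": 1},
  {"dx": 0, "dy": 0, "dz": 0.18, "roll": 0, "fingers": 1},
])

```text
time: 5.4
tool_pos: [0.3266, -0.3947, 0.0236]
tcp_rot: [-1.476, -2.76, -0.008]
wrist_force: [-0.4, -0.2, -3.0]
width: 0.103
grip_force: 61.2
```

```bash
python3 plan.py
```

```text
pos [ 0.3266 -0.3947  0.0236] yaw 2.1596 q [-0.93  0.19  2.12  0.    0.84 -1.52] w 0.103 grip 61.2 t 5.4 F [-0.4 -0.2 -3. ]
```

Emit:
step_arm([
  {"dx": 0, "dy": 0, "dz": 0.006, "roll": 0, "fingers": 1},
  {"dx": 0, "dy": 0, "dz": 0.012, "roll": 0, "fingers": 1},
  {"dx": 0, "dy": 0, "dz": 0.016, "roll": 0, "fingers": 1},
  {"dx": 0, "dy": 0, "dz": 0.016, "roll": 0, "fingers": 1},
])

```text
time: 5.9
tool_pos: [0.3305, -0.3998, 0.0136]
tcp_rot: [1.481, 2.77, -0.0]
wrist_force: [0.0, -0.1, -3.7]
width: 0.109
grip_force: 61.2
```

```bash
python3 plan.py
```

```text
pos [ 0.3305 -0.3998  0.0136] yaw 2.1598 q [-0.93  0.21  2.12 -0.    0.81 -1.52] w 0.109 grip 61.2 t 5.9 F [ 0.  -0.1 -3.7]
```

Emit:
step_arm([
  {"dx": 0, "dy": 0, "dz": 0.003, "roll": 0, "fingers": 1},
  {"dx": 0, "dy": 0, "dz": 0.006, "roll": 0, "fingers": 1},
  {"dx": 0, "dy": 0, "dz": 0.008, "roll": 0, "fingers": 1},
  {"dx": 0, "dy": 0, "dz": 0.009, "roll": 0, "fingers": 1},
  {"dx": 0, "dy": 0, "dz": 0.009, "roll": 0, "fingers": 1},
])

```text
time: 6.52
tool_pos: [0.3304, -0.3996, 0.0042]
tcp_rot: [-1.481, -2.77, -0.0]
wrist_force: [-0.1, 0.3, -2.7]
width: 0.107
grip_force: 61.2
```

```bash
python3 plan.py
```

```text
pos [ 0.3304 -0.3996  0.0042] yaw 2.1597 q [-0.93  0.23  2.12  0.    0.79 -1.52] w 0.107 grip 61.2 t 6.525 F [-0.1  0.3 -2.7]
```

Emit:
step_arm([
  {"dx": 0, "dy": 0, "dz": 0.0015, "roll": 0, "fingers": 1},
  {"dx": 0, "dy": 0, "dz": 0.0025, "roll": 0, "fingers": 1},
  {"dx": 0, "dy": 0, "dz": 0.0025, "roll": 0, "fingers": 0.6},
  {"dx": 0, "dy": 0, "dz": 0.0025, "roll": 0, "fingers": 0.5},
  {"dx": 0, "dy": 0, "dz": 0.0025, "roll": 0, "fingers": 0},
  {"dx": 0, "dy": 0, "dz": 0.0025, "roll": 0, "fingers": -0.5},
  {"dx": 0, "dy": 0, "dz": 0.0025, "roll": 0, "fingers": -0.5},
])

```text
time: 7.4
tool_pos: [0.3305, -0.3997, 0.0018]
tcp_rot: [1.481, 2.77, -0.0]
wrist_force: [0.5, -0.4, -0.3]
width: 0.749
grip_force: 0.0
```

Emit:
step_arm([
  {"dx": 0, "dy": 0, "dz": -0.04, "roll": 0, "fingers": -0.5},
  {"dx": 0, "dy": 0, "dz": -0.09, "roll": 0, "fingers": -0.5},
  {"dx": 0, "dy": 0, "dz": -0.15, "roll": 0, "fingers": -1},
  {"dx": 0, "dy": 0, "dz": -0.15, "roll": 0, "fingers": -1},
])

```text
time: 7.9
tool_pos: [0.3332, -0.4034, 0.1582]
tcp_rot: [1.476, 2.761, -0.008]
wrist_force: [1.0, 0.3, 0.6]
width: 1.003
grip_force: 0.0
```

```bash
python3 - <<'E'
from h import *
for n in ("wrist","side"):
    i,d,P=cloud(n);cv2.imwrite(f"pics/{n}2.png",i)
    for k in range(2 if n=="wrist" else 1):
        m=(P[...,2]>.012)&(P[...,2]<.04)&(np.hypot(P[...,0]-.33,P[...,1]+.4)<.25)&(P[...,0]+P[...,1]<.15)
    s=P[m];print(n,len(s))
    if len(s)>20:
        c=s[:,:2].mean(0);vt=np.linalg.svd(s[:,:2]-c,full_matrices=False)[2];t=(s[:,:2]-c)@vt[0]
        print(c,"yaw",np.arctan2(vt[0][1],vt[0][0]),"ends",c+vt[0]*t.min(),c+vt[0]*t.max())
i=np.hstack([cv2.imread("pics/wrist2.png"),cv2.imread("pics/side2.png")]);cv2.imwrite("pics/ws2.png",cv2.resize(i,(800,300)))
E
python3 plan.py
```

```text
wrist 4978
[ 0.34430547 -0.39890597] yaw -0.867231342105141 ends [ 0.24854082 -0.28602933] [ 0.42777494 -0.49729043]
side 836
[ 0.33265724 -0.36367334] yaw -0.4772387538481068 ends [ 0.20046577 -0.29531631] [ 0.48621286 -0.44307791]
pos [ 0.3308 -0.4002  0.1528] yaw 2.1598 q [-0.93  0.03  2.02  0.    1.09 -1.52] w 0.999 grip 0.0 t 8.0 F [ 0.1  0.4 -0.6]
```

View pics/ws2.png

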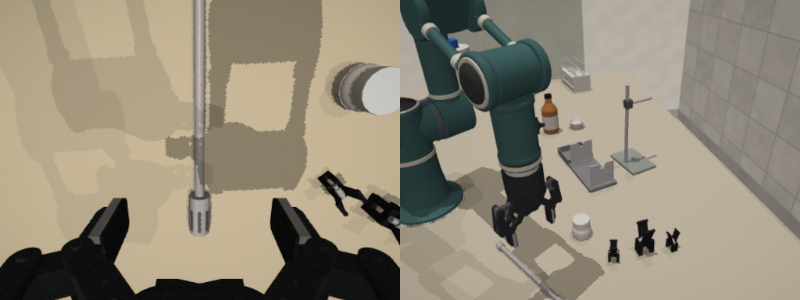

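Left (wrist): the shaft lies straight under the tool with its head at (199,215). Right (side): the rack is empty and nothing has been disturbed. Next I turn the open gripper by half a turn.

Emit:
step_arm([
  {"dx": 0, "dy": 0, "dz": 0, "roll": 10.7, "fingers": -1},
  {"dx": 0, "dy": 0, "dz": 0, "roll": 21.4, "fingers": -1},
  {"dx": 0, "dy": 0, "dz": 0, "roll": 32.1, "fingers": -1},
  {"dx": 0, "dy": 0, "dz": 0, "roll": 42.8, "fingers": -1},
  {"dx": 0, "dy": 0, "dz": 0, "roll": 53.5, "fingers": -1},
  {"dx": 0, "dy": 0, "dz": 0, "roll": 64.2, "fingers": -1},
  {"dx": 0, "dy": 0, "dz": 0, "roll": 74.9, "fingers": -1},
  {"dx": 0, "dy": 0, "dz": 0, "roll": 85.6, "fingers": -1},
])

```text
time: 9.0
tool_pos: [0.3292, -0.3982, 0.149]
tcp_rot: [-2.968, -1.016, 0.002]
wrist_force: [1.2, 0.0, -0.6]
width: 1.004
grip_force: 0.0
```

Emit:
step_arm([
  {"dx": 0, "dy": 0, "dz": 0, "roll": 10.7, "fingers": -1},
  {"dx": 0, "dy": 0, "dz": 0, "roll": 21.4, "fingers": -1},
  {"dx": 0, "dy": 0, "dz": 0, "roll": 32.1, "fingers": -1},
  {"dx": 0, "dy": 0, "dz": 0, "roll": 42.8, "fingers": -1},
  {"dx": 0, "dy": 0, "dz": 0, "roll": 53.5, "fingers": -1},
  {"dx": 0, "dy": 0, "dz": 0, "roll": 64.2, "fingers": -1},
  {"dx": 0, "dy": 0, "dz": 0, "roll": 74.9, "fingers": -1},
  {"dx": 0, "dy": 0, "dz": 0, "roll": 85.6, "fingers": -1},
])

```text
time: 10.0
tool_pos: [0.3292, -0.3981, 0.149]
tcp_rot: [-2.87, 1.272, 0.007]
wrist_force: [0.3, 1.1, -0.2]
width: 1.002
grip_force: 0.0
```

```bash
python3 plan.py .3305 -.3998 .05 -0.9817
```

```text
pos [ 0.3292 -0.3981  0.149 ] yaw -0.8345 q [-0.93  0.04  2.02 -0.    1.09  1.48] w 1.002 grip 0.0 t 10.0 F [ 0.3  1.1 -0.2]
dx dy dz [0.0026 0.0002 0.099 ] roll 8.4 rows 2.0
```

Emit:
step_arm([
  {"dx": 0, "dy": 0, "dz": 0.03, "roll": 8.8, "fingers": -1},
  {"dx": 0, "dy": 0, "dz": 0.06, "roll": 8.8, "fingers": -1},
  {"dx": 0, "dy": 0, "dz": 0.09, "roll": 8.8, "fingers": -1},
  {"dx": 0, "dy": 0, "dz": 0.1, "roll": 8.8, "fingers": -1},
  {"dx": 0, "dy": 0, "dz": 0.1, "roll": 8.8, "fingers": -1},
])

```text
time: 10.62
tool_pos: [0.3294, -0.3984, 0.0502]
tcp_rot: [-2.769, 1.48, 0.005]
wrist_force: [0.0, -0.9, -0.1]
width: 0.999
grip_force: 0.0
```

```bash
python3 plan.py .3305 -.3998 .0025 -0.9817
```

```text
pos [ 0.3294 -0.3984  0.0502] yaw -0.982 q [-0.93  0.16  2.1  -0.    0.89  1.62] w 0.999 grip 0.0 t 10.625 F [ 0.  -0.9 -0.1]
dx dy dz [ 0.0019 -0.0001  0.0476] roll -0.0 rows 1.0
```

Emit:
step_arm([
  {"dx": 0.002, "dy": 0, "dz": 0.025, "roll": 0, "fingers": -1},
  {"dx": 0.002, "dy": 0, "dz": 0.042, "roll": 0, "fingers": -0.5},
  {"dx": 0.002, "dy": 0, "dz": 0.046, "roll": 0, "fingers": -0.2},
  {"dx": 0.002, "dy": 0, "dz": 0.047, "roll": 0, "fingers": 0.3},
  {"dx": 0.002, "dy": 0, "dz": 0.047, "roll": 0, "fingers": 1},
  {"dx": 0.002, "dy": 0, "dz": 0.047, "roll": 0, "fingers": 1},
  {"dx": 0.002, "dy": 0, "dz": 0.047, "roll": 0, "fingers": 1},
  {"dx": 0.002, "dy": 0, "dz": 0.047, "roll": 0, "fingers": 1},
], squeeze=60)

```text
time: 11.62
tool_pos: [0.3319, -0.4019, 0.0056]
tcp_rot: [2.77, -1.481, 0.002]
wrist_force: [-1.4, 1.1, 5.7]
width: 0.11
grip_force: 58.8
```

```bash
python3 plan.py
```

```text
pos [ 0.3319 -0.4019  0.0056] yaw -0.9818 q [-0.93  0.23  2.12 -0.    0.79  1.62] w 0.11 grip 58.8 t 11.625 F [-1.4  1.1  5.7]
```

Emit:
step_arm([
  {"dx": 0, "dy": 0, "dz": -0.03, "roll": 0, "fingers": 1},
  {"dx": 0, "dy": 0, "dz": -0.08, "roll": 0, "fingers": 1},
  {"dx": 0, "dy": 0, "dz": -0.13, "roll": 0, "fingers": 1},
  {"dx": 0, "dy": 0, "dz": -0.18, "roll": -8, "fingers": 1},
  {"dx": 0, "dy": 0, "dz": -0.2, "roll": -16, "fingers": 1},
  {"dx": 0, "dy": 0, "dz": -0.2, "roll": -26, "fingers": 1},
  {"dx": 0, "dy": 0, "dz": -0.2, "roll": -36, "fingers": 1},
  {"dx": 0, "dy": 0, "dz": -0.2, "roll": -46, "fingers": 1},
])

```text
time: 12.62
tool_pos: [0.3309, -0.4005, 0.2035]
tcp_rot: [-3.128, 0.272, 0.002]
wrist_force: [0.9, 0.5, -3.4]
width: 0.107
grip_force: 59.1
```

Emit:
step_arm([
  {"dx": 0, "dy": 0, "dz": 0, "roll": -10, "fingers": 1},
  {"dx": 0, "dy": 0, "dz": 0, "roll": -20, "fingers": 1},
  {"dx": 0, "dy": 0, "dz": 0, "roll": -30, "fingers": 1},
  {"dx": 0, "dy": 0, "dz": 0, "roll": -40, "fingers": 1},
  {"dx": 0, "dy": 0, "dz": 0, "roll": -50, "fingers": 1},
  {"dx": 0, "dy": 0, "dz": 0, "roll": -60, "fingers": 1},
  {"dx": 0, "dy": 0, "dz": 0, "roll": -70, "fingers": 1},
  {"dx": 0, "dy": 0, "dz": 0, "roll": -80, "fingers": 1},
])

```text
time: 13.62
tool_pos: [0.3309, -0.4005, 0.2033]
tcp_rot: [-2.57, -1.802, 0.0]
wrist_force: [-0.2, -0.0, -5.0]
width: 0.111
grip_force: 59.0
```

```bash
python3 plan.py .5262 .0368 .2 1.8315
```

```text
pos [ 0.3309 -0.4005  0.2033] yaw 1.2229 q [-0.93 -0.01  1.96  0.    1.19 -0.58] w 0.111 grip 59.0 t 13.625 F [-0.2 -0.  -5. ]
dx dy dz [0.4777 0.0346 0.0039] roll -34.9 rows 8.0
```

Emit:
step_arm([
  {"dx": 0.05, "dy": 0.0037, "dz": 0, "roll": -8, "fingers": 1},
  {"dx": 0.11, "dy": 0.008, "dz": 0, "roll": -16, "fingers": 1},
  {"dx": 0.17, "dy": 0.0123, "dz": 0, "roll": -24, "fingers": 1},
  {"dx": 0.23, "dy": 0.0167, "dz": 0, "roll": -32, "fingers": 1},
  {"dx": 0.29, "dy": 0.021, "dz": 0, "roll": -34.9, "fingers": 1},
  {"dx": 0.35, "dy": 0.0253, "dz": 0, "roll": -34.9, "fingers": 1},
  {"dx": 0.41, "dy": 0.0297, "dz": 0, "roll": -34.9, "fingers": 1},
  {"dx": 0.46, "dy": 0.0333, "dz": 0, "roll": -34.9, "fingers": 1},
])

```text
time: 14.62
tool_pos: [0.5217, 0.021, 0.2036]
tcp_rot: [-1.918, -2.486, 0.001]
wrist_force: [1.4, -0.7, -3.0]
width: 0.107
grip_force: 59.0
```

Emit:
step_arm([
  {"dx": 0, "dy": 0, "dz": 0, "roll": 0, "fingers": 1},
  {"dx": 0, "dy": 0, "dz": 0, "roll": 0, "fingers": 1},
])

```text
time: 14.88
tool_pos: [0.521, 0.0186, 0.2036]
tcp_rot: [-1.918, -2.486, 0.003]
wrist_force: [-0.7, -1.1, -2.5]
width: 0.109
grip_force: 59.1
```

```bash
python3 - <<'E'
from h import *
i,d,P=cloud("side");cv2.imwrite("pics/s3.png",i)
# shaft pts: above rack, z .17-.26, near line
c=np.array([.5348,.0044]);dd=np.array([-.2577,.9662]);n=np.array([-.9662,-.2577])
t=(P[...,:2]-c)@dd;w=(P[...,:2]-c)@n
for lo in np.arange(-.22,.22,.02):
    m=(P[...,2]>.17)&(P[...,2]<.25)&(t>lo)&(t<lo+.02)&(abs(w)<.04)
    if m.sum()>3:print(round(lo,2),m.sum(),w[m].min().round(3),w[m].max().round(3),P[m][:,2].min().round(3),P[m][:,2].max().round(3),t[m].min().round(3),t[m].max().round(3))
E
python3 plan.py .5262 .0368 .12 1.8315
```

```text
-0.18 56 0.003 0.02 0.198 0.217 -0.169 -0.16
-0.16 37 0.003 0.02 0.205 0.217 -0.16 -0.141
-0.14 29 0.008 0.018 0.205 0.214 -0.139 -0.121
-0.12 34 0.007 0.018 0.205 0.214 -0.12 -0.1
-0.1 26 0.009 0.018 0.207 0.215 -0.099 -0.081
-0.08 29 0.007 0.018 0.205 0.215 -0.08 -0.061
-0.06 26 0.007 0.017 0.206 0.216 -0.059 -0.041
-0.04 26 0.008 0.018 0.208 0.216 -0.04 -0.02
-0.02 22 0.007 0.017 0.208 0.217 -0.019 -0.001
-0.0 221 -0.023 0.034 0.203 0.25 0.0 0.02
0.02 27 0.003 0.03 0.213 0.25 0.021 0.029
0.06 12 0.012 0.018 0.211 0.218 0.062 0.079
0.08 24 0.012 0.025 0.202 0.22 0.082 0.1
0.1 27 0.008 0.025 0.199 0.222 0.1 0.12
0.12 24 0.019 0.025 0.205 0.224 0.121 0.139
0.14 13 0.017 0.026 0.21 0.224 0.14 0.15
pos [0.521  0.018  0.2038] yaw 1.8261 q [-0.01 -0.01  1.96 -0.    1.19 -0.27] w 0.116 grip 59.1 t 14.925 F [-0.5 -0.5 -3.4]
dx dy dz [0.0168 0.01   0.0838] roll -0.3 rows 2.0
```

View pics/s3.png

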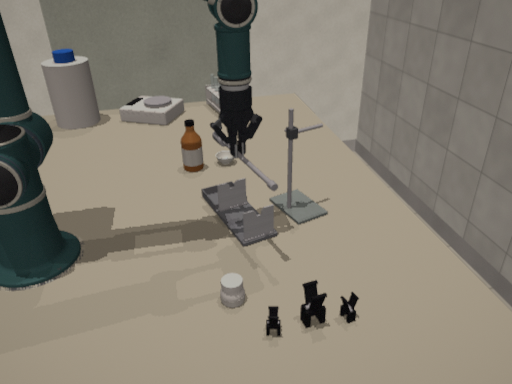

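Side view: the shaft is held above the rack with its head at the far, tray side. Coupling end is at (272,184), clear of the stand at (290,200). The large clip at (313,305) has not moved.

```bash
python3 plan.py .5255 .0392 .115 1.8315
```

```text
pos [0.521  0.018  0.2038] yaw 1.8261 q [-0.01 -0.01  1.96 -0.    1.19 -0.27] w 0.116 grip 59.1 t 14.925 F [-0.5 -0.5 -3.4]
dx dy dz [0.0193 0.0099 0.0888] roll -0.3 rows 2.0
```

Emit:
step_arm([
  {"dx": 0.0193, "dy": 0.0099, "dz": 0, "roll": -0.3, "fingers": 1},
  {"dx": 0.0193, "dy": 0.0099, "dz": 0.02, "roll": -0.3, "fingers": 1},
  {"dx": 0.0193, "dy": 0.0099, "dz": 0.05, "roll": -0.3, "fingers": 1},
  {"dx": 0.0193, "dy": 0.0099, "dz": 0.08, "roll": -0.3, "fingers": 1},
  {"dx": 0.0193, "dy": 0.0099, "dz": 0.0888, "roll": -0.3, "fingers": 1},
  {"dx": 0.0193, "dy": 0.0099, "dz": 0.0888, "roll": -0.3, "fingers": 1},
])

```text
time: 15.68
tool_pos: [0.5261, 0.0389, 0.1156]
tcp_rot: [-1.915, -2.489, 0.002]
wrist_force: [0.7, -0.4, -2.8]
width: 0.112
grip_force: 59.2
```

```bash
python3 plan.py .5255 .0392 .0745 1.8315;  python3 - <<'E'
from h import *
i,d,P=cloud("top")
c=np.array([.5348,.0044]);dd=np.array([-.2577,.9662]);n=np.array([-.9662,-.2577])
t=(P[...,:2]-c)@dd;w=(P[...,:2]-c)@n
for lo in np.arange(-.2,.22,.03):
    m=(P[...,2]>.11)&(P[...,2]<.15)&(t>lo)&(t<lo+.03)&(abs(w)<.03)
    if m.sum()>3:print(round(lo,2),m.sum(),w[m].mean().round(4),P[m][:,2].mean().round(4),t[m].min().round(3),t[m].max().round(3))
E
```

```text
pos [0.5261 0.0389 0.1156] yaw 1.8301 q [ 0.03  0.09  2.03 -0.    1.02 -0.23] w 0.112 grip 59.2 t 15.675 F [ 0.7 -0.4 -2.8]
dx dy dz [ 0.0004 -0.0004  0.0411] roll -0.1 rows 1.0
-0.17 30 0.0002 0.1264 -0.151 -0.14
-0.14 64 0.0002 0.1253 -0.14 -0.11
-0.11 55 0.0005 0.1259 -0.11 -0.08
-0.08 24 0.0003 0.1255 -0.079 -0.067
0.1 47 -0.0002 0.1359 0.115 0.13
0.13 138 0.0003 0.1356 0.13 0.16
0.16 39 0.0006 0.1363 0.16 0.168
```

Emit:
step_arm([
  {"dx": 0, "dy": 0, "dz": 0.012, "roll": 0, "fingers": 1},
  {"dx": 0, "dy": 0, "dz": 0.024, "roll": 0, "fingers": 1},
  {"dx": 0, "dy": 0, "dz": 0.032, "roll": 0, "fingers": 1},
  {"dx": 0, "dy": 0, "dz": 0.037, "roll": 0, "fingers": 1},
  {"dx": 0, "dy": 0, "dz": 0.04, "roll": 0, "fingers": 1},
  {"dx": 0, "dy": 0, "dz": 0.041, "roll": 0, "fingers": 1},
  {"dx": 0, "dy": 0, "dz": 0.041, "roll": 0, "fingers": 1},
])

```text
time: 16.6
tool_pos: [0.5269, 0.0399, 0.0753]
tcp_rot: [1.913, 2.491, 0.0]
wrist_force: [-0.8, -0.5, -2.4]
width: 0.107
grip_force: 59.2
```

```bash
python3 plan.py
```

```text
pos [0.5269 0.0399 0.0753] yaw 1.8316 q [ 0.03  0.14  2.06 -0.    0.94 -0.23] w 0.107 grip 59.2 t 16.6 F [-0.8 -0.5 -2.4]
```

Still hanging lightly; I'll lower it further in small steps.

Emit:
step_arm([
  {"dx": 0, "dy": 0, "dz": 0.001, "roll": 0, "fingers": 1},
  {"dx": 0, "dy": 0, "dz": 0.002, "roll": 0, "fingers": 1},
  {"dx": 0, "dy": 0, "dz": 0.002, "roll": 0, "fingers": 1},
])

```text
time: 16.98
tool_pos: [0.5273, 0.0399, 0.0742]
tcp_rot: [1.913, 2.491, 0.001]
wrist_force: [-3.1, 0.6, 4.9]
width: 0.107
grip_force: 60.0
```

```bash
python3 plan.py
```

```text
pos [0.5273 0.0399 0.0742] yaw 1.8316 q [ 0.03  0.14  2.06  0.    0.94 -0.23] w 0.107 grip 60.0 t 16.975 F [-3.1  0.6  4.9]
```

Emit:
step_arm([
  {"dx": 0, "dy": 0, "dz": 0, "roll": 0, "fingers": 0.6},
  {"dx": 0, "dy": 0, "dz": 0, "roll": 0, "fingers": 0.3},
  {"dx": 0, "dy": 0, "dz": 0, "roll": 0, "fingers": -0.3},
  {"dx": 0, "dy": 0, "dz": 0, "roll": 0, "fingers": -0.5},
  {"dx": 0, "dy": 0, "dz": -0.03, "roll": 0, "fingers": -0.5},
  {"dx": 0, "dy": 0, "dz": -0.08, "roll": 0, "fingers": -0.5},
  {"dx": 0, "dy": 0, "dz": -0.13, "roll": 0, "fingers": -0.5},
  {"dx": 0, "dy": 0, "dz": -0.15, "roll": 0, "fingers": -0.5},
])

```text
time: 17.98
tool_pos: [0.5287, 0.0399, 0.2271]
tcp_rot: [1.911, 2.488, 0.006]
wrist_force: [-0.3, 0.1, -0.3]
width: 0.752
grip_force: 0.0
```

```bash
python3 plan.py;  python3 - <<'E'
from h import *
i,d,P=cloud("top");c=np.array([.5348,.0044]);dd=np.array([-.2577,.9662]);n=np.array([-.9662,-.2577])
t=(P[...,:2]-c)@dd;w=(P[...,:2]-c)@n
for lo in np.arange(-.2,.22,.03):
    m=(P[...,2]>.07)&(P[...,2]<.13)&(t>lo)&(t<lo+.03)&(abs(w)<.015)
    if m.sum()>3:print(round(lo,2),m.sum(),w[m].mean().round(4),P[m][:,2].mean().round(4),t[m].min().round(3),t[m].max().round(3))
m=(P[...,2]>.085)&(P[...,2]<.105)&(abs(w)>.02)&(abs(w)<.04)&(abs(t)<.12)
for s in(-1,1):
    r=m&(np.sign(t)==s);print("plate",s,r.sum(),np.median(t[r]))
# clip from top: handle bars z>.07
m=(P[...,2]>.074)&(P[...,2]<.11)&(abs(P[...,0]-.596)<.05)&(abs(P[...,1]+.356)<.05)
q=P[m];print("clip hi",len(q),q.mean(0),cv2.minAreaRect((q[:,:2]*1000).astype(np.float32)))
m=(P[...,2]>.03)&(P[...,2]<.055)&(abs(P[...,0]-.596)<.04)&(abs(P[...,1]+.356)<.05)
q=P[m];print("clip lo",len(q),q.mean(0),cv2.minAreaRect((q[:,:2]*1000).astype(np.float32)))
E
```

```text
pos [0.5287 0.0399 0.2271] yaw 1.8315 q [ 0.03 -0.01  1.92 -0.    1.23 -0.23] w 0.752 grip 0.0 t 17.975 F [-0.3  0.1 -0.3]
-0.17 25 -0.0007 0.0888 -0.15 -0.141
-0.14 62 -0.0011 0.087 -0.139 -0.11
-0.11 39 -0.001 0.0865 -0.11 -0.087
0.13 114 -0.0012 0.0925 0.13 0.16
0.16 38 -0.0009 0.0927 0.16 0.169
plate -1 6 -0.06953078871600311
plate 1 14 0.09061078184081622
clip hi 83 [ 0.59662916 -0.35530628  0.08547293] ((596.6265869140625, -353.1089172363281), (29.798118591308594, 48.07568359375), 7.554986476898193)
clip lo 119 [ 0.59531674 -0.35274553  0.04438093] ((596.5299072265625, -352.81402587890625), (40.99085235595703, 25.978256225585938), 5.09735631942749)
```

The shaft is seated: line offset about 1 mm, mid-length about 1 mm from the rack centre. Next is the clip.

```bash
python3 plan.py .52 -.363 .225 .13
```

```text
pos [0.5296 0.0399 0.2288] yaw 1.8316 q [ 0.03 -0.01  1.92 -0.    1.23 -0.23] w 0.75 grip 0.0 t 18.025 F [ 1.8 -1.   1.9]
dx dy dz [-0.3868 -0.1132  0.0036] roll 97.5 rows 10.0
```

Emit:
step_arm([
  {"dx": -0.05, "dy": -0.0147, "dz": 0, "roll": 10, "fingers": -1},
  {"dx": -0.1, "dy": -0.029, "dz": 0, "roll": 20, "fingers": -1},
  {"dx": -0.15, "dy": -0.044, "dz": 0, "roll": 30, "fingers": -1},
  {"dx": -0.2, "dy": -0.0585, "dz": 0, "roll": 40, "fingers": -1},
  {"dx": -0.25, "dy": -0.073, "dz": 0, "roll": 50, "fingers": -1},
  {"dx": -0.3, "dy": -0.088, "dz": 0, "roll": 60, "fingers": -1},
  {"dx": -0.35, "dy": -0.102, "dz": 0, "roll": 70, "fingers": -1},
  {"dx": -0.387, "dy": -0.113, "dz": 0, "roll": 80, "fingers": -1},
])

```text
time: 19.02
tool_pos: [0.5166, -0.3652, 0.2215]
tcp_rot: [-3.069, -0.668, 0.002]
wrist_force: [1.5, -0.9, -0.1]
width: 0.996
grip_force: 0.0
```

Emit:
step_arm([
  {"dx": 0, "dy": 0, "dz": 0, "roll": 10, "fingers": -1},
  {"dx": 0, "dy": 0, "dz": 0, "roll": 17.5, "fingers": -1},
  {"dx": 0, "dy": 0, "dz": 0, "roll": 17.5, "fingers": -1},
  {"dx": 0, "dy": 0, "dz": 0, "roll": 17.5, "fingers": -1},
])

```text
time: 19.52
tool_pos: [0.5171, -0.3629, 0.2223]
tcp_rot: [-3.134, -0.208, 0.001]
wrist_force: [-0.3, 0.2, 0.5]
width: 0.995
grip_force: 0.0
```

```bash
python3 plan.py .5966 -.353 .11 .13;  python3 - <<'E'
from h import *
i,d,P=cloud("wrist");cv2.imwrite("pics/w4.png",i)
for a,b in((.078,.11),(.03,.055)):
    m=(P[...,2]>a)&(P[...,2]<b)&(abs(P[...,0]-.596)<.045)&(abs(P[...,1]+.356)<.05)
    q=P[m]
    if len(q)>5:print(a,len(q),q.mean(0),cv2.minAreaRect((q[:,:2]*1000).astype(np.float32)),q[:,2].max())
E
```

```text
pos [ 0.5171 -0.3629  0.2223] yaw 0.1322 q [-0.65  0.19  1.71  0.    1.24  0.79] w 0.995 grip 0.0 t 19.525 F [-0.3  0.2  0.5]
dx dy dz [0.0802 0.0008 0.1122] roll 0.1 rows 3.0
0.078 722 [ 0.59666315 -0.35014782  0.08472242] ((596.5151977539062, -350.2958679199219), (29.56938934326172, 46.046905517578125), 7.5027289390563965) 0.0873893015535302
0.03 915 [ 0.59684818 -0.35015714  0.04514521] ((596.5119018554688, -350.334228515625), (40.81819534301758, 25.621082305908203), 7.12634801864624) 0.054993580858294866
```

View pics/w4.png

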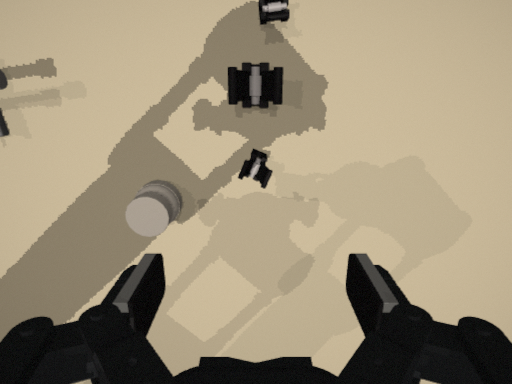

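Wrist view: the large clip is at (256,85) with its bars left and right along the closing line. The small clip at (256,168) and the jar at (153,210) stay clear.

```bash
python3 plan.py .5965 -.3508 .11 .131
```

```text
pos [ 0.5172 -0.3629  0.2225] yaw 0.1319 q [-0.65  0.19  1.71 -0.    1.24  0.79] w 1.001 grip 0.0 t 19.575 F [0.6 0.4 0.2]
dx dy dz [ 0.0802 -0.0015  0.1124] roll 0.1 rows 3.0
```

Emit:
step_arm([
  {"dx": 0.04, "dy": -0.0015, "dz": 0, "roll": 0, "fingers": -1},
  {"dx": 0.08, "dy": -0.0015, "dz": 0, "roll": 0, "fingers": -1},
  {"dx": 0.08, "dy": -0.0015, "dz": 0.04, "roll": 0, "fingers": -1},
  {"dx": 0.08, "dy": -0.0015, "dz": 0.08, "roll": 0, "fingers": -1},
  {"dx": 0.08, "dy": -0.0015, "dz": 0.112, "roll": 0, "fingers": -1},
  {"dx": 0.08, "dy": -0.0015, "dz": 0.112, "roll": 0, "fingers": -1},
  {"dx": 0.08, "dy": -0.0015, "dz": 0.112, "roll": 0, "fingers": -1},
])

```text
time: 20.45
tool_pos: [0.5973, -0.3517, 0.1124]
tcp_rot: [3.134, 0.205, 0.002]
wrist_force: [-0.5, -0.4, 0.4]
width: 0.999
grip_force: 0.0
```

```bash
python3 plan.py .5965 -.3508 .07 .131
```

```text
pos [ 0.5973 -0.3517  0.1124] yaw 0.1306 q [-0.57  0.39  1.67  0.    1.08  0.87] w 0.999 grip 0.0 t 20.45 F [-0.5 -0.4  0.4]
dx dy dz [-0.0007 -0.001   0.0424] roll -0.0 rows 1.0
```

Emit:
step_arm([
  {"dx": -0.0007, "dy": -0.001, "dz": 0.022, "roll": 0, "fingers": -1},
  {"dx": -0.0007, "dy": -0.001, "dz": 0.0424, "roll": 0, "fingers": -1},
  {"dx": -0.0007, "dy": -0.001, "dz": 0.0424, "roll": 0, "fingers": -0.3},
  {"dx": -0.0007, "dy": -0.001, "dz": 0.0424, "roll": 0, "fingers": 0},
  {"dx": -0.0007, "dy": -0.001, "dz": 0.0424, "roll": 0, "fingers": 0.2},
  {"dx": -0.0007, "dy": -0.001, "dz": 0.0424, "roll": 0, "fingers": 0.4},
  {"dx": -0.0007, "dy": -0.001, "dz": 0.0424, "roll": 0, "fingers": 1},
  {"dx": -0.0007, "dy": -0.001, "dz": 0.0424, "roll": 0, "fingers": 1},
], squeeze=30)

```text
time: 21.45
tool_pos: [0.5974, -0.3523, 0.0722]
tcp_rot: [3.131, 0.204, 0.006]
wrist_force: [-2.3, -0.4, 7.5]
width: 0.312
grip_force: 29.1
```

```bash
python3 plan.py
```

```text
pos [ 0.5974 -0.3523  0.0722] yaw 0.1301 q [-0.57  0.42  1.7  -0.    1.01  0.87] w 0.312 grip 29.1 t 21.45 F [-2.3 -0.4  7.5]
```

Emit:
step_arm([
  {"dx": 0, "dy": 0, "dz": -0.02, "roll": 0, "fingers": 1},
  {"dx": 0, "dy": 0, "dz": -0.05, "roll": 0, "fingers": 1},
  {"dx": 0, "dy": 0, "dz": -0.09, "roll": 0, "fingers": 1},
  {"dx": 0, "dy": 0, "dz": -0.13, "roll": 0, "fingers": 1},
  {"dx": 0, "dy": 0, "dz": -0.14, "roll": 0, "fingers": 1},
  {"dx": 0, "dy": 0, "dz": -0.14, "roll": 0, "fingers": 1},
])

```text
time: 22.2
tool_pos: [0.596, -0.3506, 0.2096]
tcp_rot: [3.134, 0.204, 0.002]
wrist_force: [0.1, -0.9, -1.3]
width: 0.312
grip_force: 30.0
```

```bash
python3 plan.py .5527 -.0628 .213 .2607; python3 - <<'E'
from h import *
i,d,P=cloud("side");cv2.imwrite("pics/s5.png",i)
s=read_state()["tool_pos"];m=(P[...,2]>.12)&(P[...,2]<.3)&(np.hypot(P[...,0]-s[0],P[...,1]-s[1])<.06)
v,u=np.where(m);print(u.min(),u.max(),v.min(),v.max())
q=P[m]
for z in np.arange(.12,.24,.01):
    r=q[(q[:,2]>z)&(q[:,2]<z+.01)]
    if len(r):print(round(z,2),len(r),(r.min(0)-s).round(3),(r.max(0)-s).round(3))
I=i[max(v.min()-20,0):v.max()+30,u.min()-30:u.max()+30];cv2.imwrite("pics/c5.png",cv2.resize(I,None,fx=4,fy=4)[:600,:800])
E
```

```text
pos [ 0.596  -0.3506  0.2096] yaw 0.1299 q [-0.57  0.31  1.59  0.    1.24  0.87] w 0.312 grip 30.0 t 22.2 F [ 0.1 -0.9 -1.3]
dx dy dz [-0.0056 -0.291  -0.0038] roll -7.5 rows 5.0
298 342 178 277
0.13 9 [-0.021 -0.001 -0.07 ] [ 0.016  0.01  -0.068]
0.14 133 [-0.022 -0.031 -0.067] [ 0.025  0.009 -0.058]
0.15 100 [-0.022 -0.032 -0.057] [ 0.024  0.009 -0.048]
0.16 100 [-0.022 -0.028 -0.048] [ 0.023  0.007 -0.038]
0.17 190 [-0.022 -0.024 -0.038] [ 0.024  0.007 -0.028]
0.18 112 [-0.019 -0.021 -0.028] [ 0.02   0.005 -0.018]
0.19 93 [-0.014 -0.016 -0.018] [ 0.015  0.007 -0.008]
0.2 59 [-0.014 -0.018 -0.008] [0.014 0.008 0.002]
0.21 72 [-0.015 -0.027  0.002] [0.01  0.009 0.012]
0.22 134 [-0.016 -0.029  0.012] [0.014 0.017 0.022]
0.23 112 [-0.013 -0.029  0.022] [0.01  0.019 0.032]
```

View pics/c5.png

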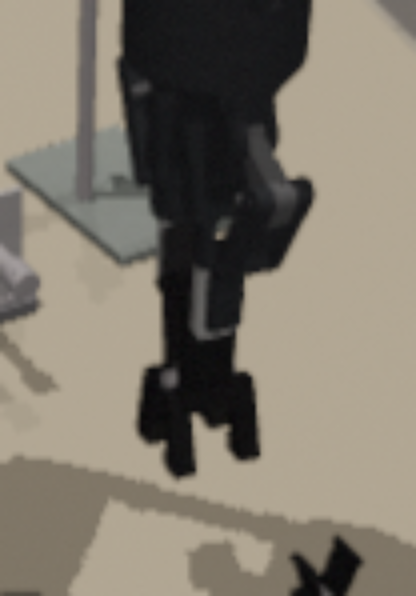

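Crop: the clip is held upright, jaws spread, tines at (178,470) and (245,455), about 70 mm below the TCP. I'll stop short of the plate for one close look.

```bash
python3 plan.py .486 -.080 .213 .2607
```

```text
pos [ 0.5951 -0.3501  0.2077] yaw 0.1299 q [-0.57  0.31  1.59  0.    1.24  0.87] w 0.311 grip 30.0 t 22.25 F [-0.1 -1.4 -0.8]
dx dy dz [-0.0732 -0.2819 -0.005 ] roll -7.5 rows 5.0
```

Emit:
step_arm([
  {"dx": -0.013, "dy": -0.05, "dz": -0.005, "roll": -2, "fingers": 1},
  {"dx": -0.026, "dy": -0.1, "dz": -0.005, "roll": -4, "fingers": 1},
  {"dx": -0.039, "dy": -0.15, "dz": -0.005, "roll": -6, "fingers": 1},
  {"dx": -0.052, "dy": -0.2, "dz": -0.005, "roll": -7.5, "fingers": 1},
  {"dx": -0.065, "dy": -0.25, "dz": -0.005, "roll": -7.5, "fingers": 1},
  {"dx": -0.0732, "dy": -0.2819, "dz": -0.005, "roll": -7.5, "fingers": 1},
  {"dx": -0.0732, "dy": -0.2819, "dz": -0.005, "roll": -7.5, "fingers": 1},
  {"dx": -0.0732, "dy": -0.2819, "dz": -0.005, "roll": -7.5, "fingers": 1},
])

```text
time: 23.25
tool_pos: [0.4859, -0.0805, 0.2121]
tcp_rot: [-3.114, -0.409, 0.004]
wrist_force: [-0.3, -0.6, -0.5]
width: 0.312
grip_force: 30.1
```

```bash
python3 plan.py .5536 -.062 .213 .2607; python3 - <<'E'
from h import *
c=np.array([.5348,.0044]);dd=np.array([-.2577,.9662]);n=np.array([-.9662,-.2577])
for nm in("wrist","top"):
    i,d,P=cloud(nm)
    t=(P[...,:2]-c)@dd;w=(P[...,:2]-c)@n
    m=(P[...,2]>.087)&(P[...,2]<.1)&(abs(w)>.018)&(abs(w)<.04)&(abs(t+.07)<.02)
    print(nm,"plate",m.sum(),np.median(t[m]) if m.any() else 0, np.percentile(t[m],[5,95]) if m.any() else 0, [np.median(t[m&(np.sign(w)==s)]) if (m&(np.sign(w)==s)).any() else 0 for s in(-1,1)])
    m=(P[...,2]>.076)&(P[...,2]<.1)&(abs(w)<.012)&(t>-.125)&(t<-.08)
    print("shaft",m.sum(),np.mean(w[m]),np.percentile(w[m],[2,98]))
E
```

```text
pos [ 0.4859 -0.0805  0.2121] yaw 0.2613 q [-0.21 -0.07  2.   -0.    1.21  1.1 ] w 0.312 grip 30.1 t 23.25 F [-0.3 -0.6 -0.5]
dx dy dz [ 0.0702 -0.0003 -0.0011] roll 0.0 rows 2.0
wrist plate 287 -0.06564019150861522 [-0.06722222 -0.06395328] [np.float64(-0.06565534758803972), np.float64(-0.06558251131444068)]
shaft 837 -0.0020463448705315746 [-0.00740119  0.00360625]
top plate 14 -0.0693081717363956 [-0.07116135 -0.06737089] [np.float64(-0.0693081717363956), 0]
  return _methods._mean(a, axis=axis, dtype=dtype,
  ret = ret.dtype.type(ret / rcount)
Traceback (most recent call last):
IndexError: index -1 is out of bounds for axis 0 with size 0
```

Emit:
step_arm([
  {"dx": 0.035, "dy": -0.0012, "dz": 0, "roll": 0, "fingers": 1},
  {"dx": 0.0708, "dy": -0.0023, "dz": 0, "roll": 0, "fingers": 1},
  {"dx": 0.0708, "dy": -0.0023, "dz": 0, "roll": 0, "fingers": 1},
  {"dx": 0.0708, "dy": -0.0023, "dz": 0.02, "roll": 0, "fingers": 1},
  {"dx": 0.0708, "dy": -0.0023, "dz": 0.037, "roll": 0, "fingers": 1},
  {"dx": 0.0708, "dy": -0.0023, "dz": 0.037, "roll": 0, "fingers": 1},
  {"dx": 0.0708, "dy": -0.0023, "dz": 0.037, "roll": 0, "fingers": 1},
])

```text
time: 24.22
tool_pos: [0.5539, -0.0601, 0.1764]
tcp_rot: [-3.115, -0.408, 0.001]
wrist_force: [0.7, -0.1, 0.4]
width: 0.317
grip_force: 30.1
```

```bash
python3 plan.py .5537 -.0599 .143 .2607; python3 - <<'E'
from h import *
c=np.array([.5348,.0044]);dd=np.array([-.2577,.9662]);n=np.array([-.9662,-.2577])
i,d,P=cloud("side");t=(P[...,:2]-c)@dd;w=(P[...,:2]-c)@n
m=(P[...,2]>.09)&(P[...,2]<.14)&(i.max(2)<45)&(abs(t+.067)<.05)&(abs(w)<.04)
v,u=np.where(m);q=P[m];print(q[:,2].min(),"w",w[m].min(),w[m].max(),"t",t[m].min(),t[m].max())
cv2.imwrite("pics/c6.png",cv2.resize(i[110:260,170:340],None,fx=4,fy=4))
E
```

```text
pos [ 0.5539 -0.0601  0.1764] yaw 0.2604 q [-0.15  0.08  1.92  0.    1.14  1.16] w 0.317 grip 30.1 t 24.225 F [ 0.7 -0.1  0.4]
dx dy dz [-0.0001 -0.0002  0.0334] roll -0.0 rows 1.0
0.10749214424181797 w -0.022387309410770835 0.021171849366843243 t -0.09873632717706794 -0.0581254036763889
```

View pics/c6.png

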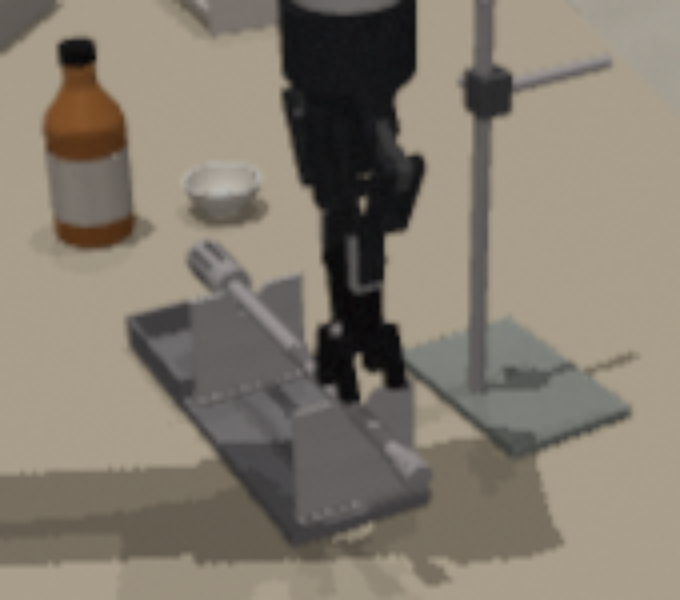

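Crop: the clip's tines at (345,395) and (395,385) straddle the shaft above the near plate, and the tips are still clear of the edge. Descending slowly.

Emit:
step_arm([
  {"dx": 0, "dy": 0, "dz": 0.008, "roll": 0, "fingers": 1},
  {"dx": 0, "dy": 0, "dz": 0.014, "roll": 0, "fingers": 1},
  {"dx": 0, "dy": 0, "dz": 0.019, "roll": 0, "fingers": 1},
  {"dx": 0, "dy": 0, "dz": 0.019, "roll": 0, "fingers": 1},
])

```text
time: 24.78
tool_pos: [0.5576, -0.0613, 0.1633]
tcp_rot: [3.111, 0.409, 0.012]
wrist_force: [-5.3, -3.2, 20.8]
width: 0.312
grip_force: 32.8
```

```bash
python3 plan.py
```

```text
pos [ 0.5576 -0.0613  0.1633] yaw 0.2613 q [-0.15  0.1   1.93 -0.    1.11  1.16] w 0.312 grip 32.8 t 24.775 F [-5.3 -3.2 20.8]
```

Emit:
step_arm([
  {"dx": 0, "dy": 0, "dz": -0.02, "roll": 0, "fingers": 1},
  {"dx": 0, "dy": 0, "dz": -0.02, "roll": 0, "fingers": 1},
  {"dx": 0, "dy": 0, "dz": -0.02, "roll": 0, "fingers": 1},
])

```text
time: 25.15
tool_pos: [0.5539, -0.0598, 0.1767]
tcp_rot: [-3.115, -0.409, 0.002]
wrist_force: [0.1, 0.1, -1.0]
width: 0.312
grip_force: 31.3
```

```bash
python3 plan.py; python3 - <<'E'
from h import *
c=np.array([.5348,.0044]);dd=np.array([-.2577,.9662]);n=np.array([-.9662,-.2577])
for nm in("side","wrist"):
    i,d,P=cloud(nm);t=(P[...,:2]-c)@dd;w=(P[...,:2]-c)@n
    print(nm)
    for z in np.arange(.098,.19,.006):
        m=(P[...,2]>z)&(P[...,2]<z+.006)&(i.max(2)<60)&(abs(t+.067)<.045)&(abs(w)<.045)
        if m.sum()>3:print(round(z,3),m.sum(),"w",w[m].min().round(4),w[m].max().round(4),"t",np.percentile(t[m],[2,20,50,80,98]).round(4))
    np.savez("chk_"+nm,i=i,P=P)
    m=(P[...,2]>.07)&(P[...,2]<.1)&(i.max(2)>60)&(abs(t+.067)<.02)&(abs(w)>.018)&(abs(w)<.042)
    print("plate",m.sum(),np.percentile(t[m],[2,20,50,80,98]).round(4) if m.any() else 0,P[m][:,2].max() if m.any() else 0)
    cv2.imwrite(f"pics/{nm}7.png",i)
E
```

```text
pos [ 0.5539 -0.0598  0.1767] yaw 0.2609 q [-0.15  0.08  1.92  0.    1.14  1.16] w 0.312 grip 31.3 t 25.15 F [ 0.1  0.1 -1. ]
side
0.104 7 w -0.0223 0.021 t [-0.0882 -0.0823 -0.0623 -0.0605 -0.056 ]
0.11 42 w -0.0204 0.0211 t [-0.0939 -0.0911 -0.0647 -0.0612 -0.0556]
0.116 43 w -0.018 0.0224 t [-0.0922 -0.0901 -0.0846 -0.0612 -0.057 ]
0.122 33 w -0.0203 0.0216 t [-0.091  -0.0893 -0.087  -0.0616 -0.0578]
0.128 33 w -0.0203 0.021 t [-0.0898 -0.0877 -0.086  -0.0829 -0.0603]
0.134 40 w -0.019 0.0214 t [-0.0863 -0.0852 -0.0838 -0.0788 -0.0621]
0.14 53 w -0.0211 0.0213 t [-0.0864 -0.0846 -0.0825 -0.0782 -0.0609]
0.146 49 w -0.0192 0.0194 t [-0.0857 -0.082  -0.0777 -0.0758 -0.0608]
0.152 23 w -0.0124 0.012 t [-0.0792 -0.078  -0.0774 -0.0686 -0.0609]
0.158 31 w -0.0137 0.0116 t [-0.0802 -0.0784 -0.077  -0.0749 -0.0601]
0.164 24 w -0.0121 0.0122 t [-0.079  -0.0786 -0.0779 -0.0711 -0.0594]
0.17 21 w -0.012 0.0126 t [-0.0798 -0.0787 -0.0771 -0.0606 -0.0581]
0.176 11 w -0.0051 0.0117 t [-0.0866 -0.0854 -0.0753 -0.0595 -0.0572]
0.182 15 w -0.0 0.0126 t [-0.0914 -0.0794 -0.061  -0.0581 -0.0569]
0.
[... 578 characters left out ...]
 w -0.0229 0.0186 t [-0.0823 -0.079  -0.0724 -0.0567 -0.0542]
0.146 207 w -0.0222 0.0118 t [-0.0808 -0.08   -0.078  -0.0625 -0.059 ]
0.152 182 w -0.0152 0.0119 t [-0.0756 -0.0723 -0.062  -0.0614 -0.0581]
0.158 173 w -0.0153 0.0095 t [-0.0762 -0.0727 -0.0609 -0.0604 -0.057 ]
0.164 187 w -0.0155 0.0093 t [-0.0763 -0.073  -0.0599 -0.0591 -0.056 ]
0.17 180 w -0.0155 0.009 t [-0.0764 -0.073  -0.0587 -0.0579 -0.0548]
0.176 92 w -0.0158 -0.0021 t [-0.0797 -0.0758 -0.0734 -0.0561 -0.0537]
0.182 205 w -0.0177 0.0004 t [-0.0903 -0.0867 -0.0575 -0.0432 -0.0396]
0.188 2083 w -0.0181 0.0122 t [-0.0888 -0.0761 -0.0714 -0.054  -0.041 ]
plate 160 [-0.0669 -0.0662 -0.0654 -0.0647 -0.064 ] 0.09437364805440268
```

In both views the jaws sit about 4.5 mm off the plate, on the side away from the tray. I'll shift by that much and go down again.

Emit:
step_arm([
  {"dx": 0, "dy": -0.0045, "dz": 0, "roll": 0, "fingers": 1},
  {"dx": 0, "dy": -0.0045, "dz": 0.005, "roll": 0, "fingers": 1},
  {"dx": 0, "dy": -0.0045, "dz": 0.01, "roll": 0, "fingers": 1},
  {"dx": 0, "dy": -0.0045, "dz": 0.014, "roll": 0, "fingers": 1},
  {"dx": 0, "dy": -0.0045, "dz": 0.018, "roll": 0, "fingers": 1},
  {"dx": 0, "dy": -0.0045, "dz": 0.018, "roll": 0, "fingers": 1},
])

```text
time: 26.0
tool_pos: [0.5528, -0.0556, 0.1591]
tcp_rot: [-3.115, -0.408, 0.001]
wrist_force: [-0.2, -0.4, -0.6]
width: 0.315
grip_force: 31.3
```

```bash
python3 plan.py
```

```text
pos [ 0.5528 -0.0556  0.1591] yaw 0.2607 q [-0.14  0.1   1.94  0.    1.11  1.17] w 0.315 grip 31.3 t 26.0 F [-0.2 -0.4 -0.6]
```

Emit:
step_arm([
  {"dx": 0, "dy": 0, "dz": 0.004, "roll": 0, "fingers": 1},
  {"dx": 0, "dy": 0, "dz": 0.008, "roll": 0, "fingers": 1},
  {"dx": 0, "dy": 0, "dz": 0.012, "roll": 0, "fingers": 1},
  {"dx": 0, "dy": 0, "dz": 0.016, "roll": 0, "fingers": 1},
  {"dx": 0, "dy": 0, "dz": 0.016, "roll": 0, "fingers": 1},
])

```text
time: 26.62
tool_pos: [0.5528, -0.0555, 0.143]
tcp_rot: [-3.115, -0.408, 0.002]
wrist_force: [-0.3, 0.0, -0.8]
width: 0.315
grip_force: 31.3
```

```bash
python3 plan.py; python3 - <<'E'
from h import *
i,d,P=cloud("side");cv2.imwrite("pics/c8.png",cv2.resize(i[110:260,170:340],None,fx=4,fy=4))
c=np.array([.5348,.0044]);dd=np.array([-.2577,.9662]);n=np.array([-.9662,-.2577])
t=(P[...,:2]-c)@dd;w=(P[...,:2]-c)@n
m=(P[...,2]>.06)&(P[...,2]<.12)&(i.max(2)<45)&(t>-.1)&(t<-.06)&(abs(w)<.03);print("tips",np.percentile(P[m][:,2],[0,2,5]))
E
```

```text
pos [ 0.5528 -0.0555  0.143 ] yaw 0.2608 q [-0.14  0.11  1.95  0.    1.08  1.17] w 0.315 grip 31.3 t 26.625 F [-0.3  0.  -0.8]
tips [0.07708308 0.0785498  0.08038136]
```

Emit:
step_arm([
  {"dx": 0, "dy": 0, "dz": 0.002, "roll": 0, "fingers": 1},
  {"dx": 0, "dy": 0, "dz": 0.002, "roll": 0, "fingers": 0.3},
  {"dx": 0, "dy": 0, "dz": 0.002, "roll": 0, "fingers": 0.15},
  {"dx": 0, "dy": 0, "dz": 0.002, "roll": 0, "fingers": 0},
  {"dx": 0, "dy": 0, "dz": 0.002, "roll": 0, "fingers": -0.3},
  {"dx": 0, "dy": 0, "dz": 0.002, "roll": 0, "fingers": -0.8},
  {"dx": 0, "dy": 0, "dz": 0.002, "roll": 0, "fingers": -1},
  {"dx": 0, "dy": 0, "dz": 0.002, "roll": 0, "fingers": -1},
])

```text
time: 27.68
tool_pos: [0.5532, -0.0556, 0.1416]
tcp_rot: [-3.115, -0.408, -0.0]
wrist_force: [0.3, -0.2, -0.3]
width: 1.0
grip_force: 0.0
```

Emit:
step_arm([
  {"dx": 0, "dy": 0, "dz": -0.03, "roll": 0, "fingers": -1},
  {"dx": 0, "dy": 0, "dz": -0.07, "roll": 0, "fingers": -1},
  {"dx": 0, "dy": 0, "dz": -0.11, "roll": 0, "fingers": -1},
  {"dx": -0.07, "dy": 0, "dz": -0.11, "roll": 0, "fingers": -1},
  {"dx": -0.08, "dy": 0, "dz": -0.11, "roll": 0, "fingers": -1},
  {"dx": -0.08, "dy": 0, "dz": -0.11, "roll": 0, "fingers": -1},
])

```text
time: 28.42
tool_pos: [0.4752, -0.0763, 0.2516]
tcp_rot: [3.115, 0.407, 0.001]
wrist_force: [0.6, -0.2, 0.2]
width: 0.999
grip_force: 0.0
```

```bash
python3 plan.py; python3 - <<'E'
from h import *
c=np.array([.5348,.0044]);dd=np.array([-.2577,.9662]);n=np.array([-.9662,-.2577])
for nm in("side","wrist","top"):
    i,d,P=cloud(nm);t=(P[...,:2]-c)@dd;w=(P[...,:2]-c)@n
    cv2.imwrite(f"pics/{nm}9.png",i);print(nm)
    for z in np.arange(.08,.17,.01):
        m=(P[...,2]>z)&(P[...,2]<z+.01)&(i.max(2)<60)&(abs(t+.067)<.045)&(abs(w)<.045)
        if m.sum()>3:print(round(z,3),m.sum(),"w",w[m].min().round(4),w[m].max().round(4),"t",np.percentile(t[m],[2,50,98]).round(4))
    if nm=="top":
        m=(P[...,2]>.07)&(P[...,2]<.105)&(abs(w)<.008)&(abs(t)<.25)&(i.max(2)>60);print("shaft",t[m].min(),t[m].max(),np.mean(w[m]),np.polyfit(t[m],w[m],1),np.median(P[m][:,2]))
a=cv2.imread("pics/side9.png")[110:260,170:340];b=cv2.imread("pics/wrist9.png")
cv2.imwrite("pics/f9.png",np.hstack([cv2.resize(a,(400,353)),cv2.resize(b,(400,353))]))
E
```

```text
pos [ 0.4752 -0.0763  0.2516] yaw 0.2597 q [-0.21 -0.12  1.98  0.    1.28  1.1 ] w 0.999 grip 0.0 t 28.425 F [ 0.6 -0.2  0.2]
side
0.08 42 w -0.0211 0.0212 t [-0.0832 -0.0794 -0.0595]
0.09 46 w -0.0211 0.0211 t [-0.083  -0.0799 -0.0574]
0.1 66 w -0.0211 0.0209 t [-0.0822 -0.0792 -0.0556]
0.11 72 w -0.0196 0.0207 t [-0.081  -0.0756 -0.0575]
0.12 44 w -0.0146 0.0121 t [-0.0796 -0.0755 -0.0551]
0.13 44 w -0.0132 0.0122 t [-0.082  -0.0786 -0.0536]
0.14 66 w -0.0144 0.0118 t [-0.0858 -0.0573 -0.0506]
0.15 83 w -0.0156 0.0143 t [-0.0886 -0.0551 -0.0484]
0.16 5 w -0.0137 0.0116 t [-0.0871 -0.0858 -0.0521]
wrist
0.08 24 w -0.0219 0.0186 t [-0.0702 -0.0686 -0.0385]
0.11 447 w -0.0227 0.018 t [-0.077  -0.0689 -0.0525]
0.12 253 w -0.0153 0.0105 t [-0.0735 -0.0707 -0.0568]
0.13 294 w -0.0156 0.0103 t [-0.0765 -0.0735 -0.0538]
0.14 236 w -0.0154 0.0102 t [-0.0785 -0.0766 -0.0518]
0.15 904 w -0.0179 0.0115 t [-0.085  -0.0515 -0.0442]
0.16 66 w -0.0165 0.0113 t [-0.0837 -0.0809 -0.0461]
top
0.08 6 w -0.0297 0.0199 t [-0.0662 -0.0553 -0.052 ]
0.1 4 w -0.0219 0.0146 t [-0.0753 -0.0591 -0.0552]
0.11 23 w -0.0216 0.018 t [-0.0801 -0.0643 -0.0561]
0.12 19 w -0.0137 0.01 t [-0.0767 -0.064  -0.0607]
0.13 18 w -0.0142 0.0097 t [-0.0797 -0.0769 -0.058 ]
0.14 7 w -0.0144 -0.0033 t [-0.0816 -0.081  -0.0598]
0.15 27 w -0.0172 0.0099 t [-0.0854 -0.0542 -0.0478]
0.16 26 w -0.0161 0.0124 t [-0.0881 -0.0516 -0.0486]
shaft -0.14956338644093195 0.1690592421854468 -0.0007767639821920237 [ 0.00263326 -0.00087775] 0.0880988762472108
```

View pics/f9.png

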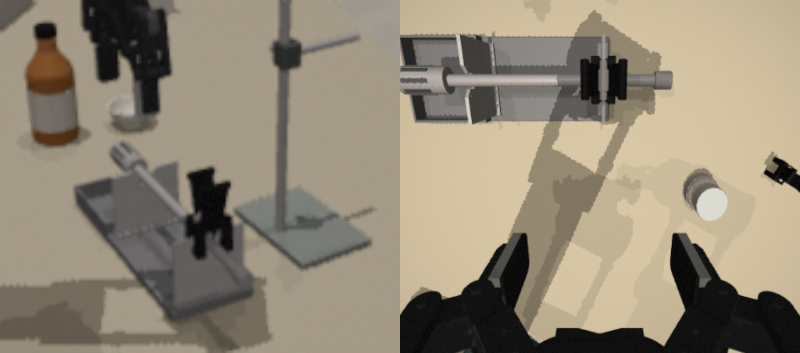

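The clip sits upright astride the shaft on the plate (left view (208,210), right view (604,80)). The shaft is seated with its head over the tray, and nothing has been disturbed. Handing in.

```bash
python3 -c "
from workcell import *
print(finish_job())"
```

```text
the job is handed in; nothing more can be done
None
```

The job is handed in, with no verdict returned: in the last camera check, at about 28 s of the 61 s allowed, the shaft lay reversed in both notches with its head over the tray (middle within about 1 mm of the rack's), and the clip stood upright on the far plate, astride the shaft.

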